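# Sort the loose hardware into the parts trays

### The job

Sort the loose hardware on the bench into the parts trays: both steel nuts into the blue tray, both brass pipe fittings into the red tray, and the black impact socket into the yellow tray. Leave each one resting on the floor of its tray, nuts flat and the fittings and socket upright as they stand now, nothing stacked or leaning on a rim, and do not knock over the glue bottle or the green cup that stand among them.

Things in the scene. Friction and masses are not known exactly. Their poses are not given: they have to be found in the camera images.
- red_tray: Red shop parts tray, open on top, fixed to the bench: 130 mm along its own x, 150 mm along its own y, 35 mm high, walls and floor 4 mm thick (floor top 4 mm above the bench); origin at the centre of its underside, z up. It is turned a little, and the three trays trade places from start to start.
- blue_tray: Blue shop parts tray, open on top, fixed to the bench: 130 mm along its own x, 150 mm along its own y, 35 mm high, walls and floor 4 mm thick (floor top 4 mm above the bench); origin at the centre of its underside, z up. It is turned a little, and the three trays trade places from start to start.
- yellow_tray: Yellow shop parts tray, open on top, fixed to the bench: 130 mm along its own x, 150 mm along its own y, 35 mm high, walls and floor 4 mm thick (floor top 4 mm above the bench); origin at the centre of its underside, z up. It is turned a little, and the three trays trade places from start to start.
- nut1: First of two alike: large plain steel hexagon nut lying flat: 46 mm across flats, 53 mm across corners, 24 mm high, 28 mm hole; about 0.2 kg. Origin at its centre, 12 mm above its underside; z is the hole's axis, its x axis is square to one of the flats, so pairs of flats face its yaw plus any multiple of 60 degrees.
- nut2: Second of two alike: large plain steel hexagon nut lying flat: 46 mm across flats, 53 mm across corners, 24 mm high, 28 mm hole; about 0.2 kg. Origin at its centre, 12 mm above its underside; z is the hole's axis, its x axis is square to one of the flats, so pairs of flats face its yaw plus any multiple of 60 degrees.
- fitting1: First of two alike: brass pipe fitting standing on the bench: a hexagon foot 41 mm across flats (47 mm across corners) and 16 mm high, above it a round collar 34 mm in diameter that reaches up to 38 mm, bored through; about 0.18 kg. Origin at the centre of its underside, z up the bore, x square to one of the flats.
- fitting2: Second of two alike: brass pipe fitting standing on the bench: a hexagon foot 41 mm across flats (47 mm across corners) and 16 mm high, above it a round collar 34 mm in diameter that reaches up to 38 mm, bored through; about 0.18 kg. Origin at the centre of its underside, z up the bore, x square to one of the flats.
- socket: Black impact wrench socket standing upright on the bench: a cylinder 36 mm in diameter and 50 mm high with a recess in its top; about 0.2 kg. Origin at the centre of its underside, z up.
- glue: White glue bottle with an orange cap, standing upright among the loose things, not part of the sorting: 40 mm in diameter, 100 mm high, 0.15 kg. Origin at the centre of its underside, z up.
- tin: Small empty green cup standing upright among the loose things, not part of the sorting: 52 mm in diameter at the rim, 60 mm high, 0.15 kg. Origin at the centre of its underside, z up.
Not all that is in view belongs to the job. What is shaped like the nut2 but pink is not meant. What is shaped like the nut1 but purple is not meant.

How it is judged (in metres and radians):
At the end, for the whole second after the job is handed in: Nuts in the blue tray, fittings in the red, socket in the yellow: each centre within 46 mm (tray x) and 56 mm (tray y) of the tray's centre, on the tray floor within about 6 mm, upright (nuts flat, either face up) within 0.15 rad, at rest (x of nut1 in the frame of blue_tray between -0.046 and 0.046 m and y of nut1 in the frame of blue_tray between -0.056 and 0.056 m and z of nut1 in the frame of blue_tray between 0.01 and 0.022 m and angle between the z axis of each of nut1, nut2 and the z axis of blue_tray, either way round below 0.15 rad and linear speed of each of nut1, nut2, fitting1, fitting2, socket below 0.02 m/s and x of nut2 in the frame of blue_tray between -0.046 and 0.046 m and y of nut2 in the frame of blue_tray between -0.056 and 0.056 m and z of nut2 in the frame of blue_tray between 0.01 and 0.022 m and x of fitting1 in the frame of red_tray between -0.046 and 0.046 m and y of fitting1 in the frame of red_tray between -0.056 and 0.056 m and z of fitting1 in the frame of red_tray between -0.002 and 0.01 m and angle between each of fitting1, fitting2, socket's own z axis and vertical below 0.15 rad and x of fitting2 in the frame of red_tray between -0.046 and 0.046 m and y of fitting2 in the frame of red_tray between -0.056 and 0.056 m and z of fitting2 in the frame of red_tray between -0.002 and 0.01 m and x of socket in the frame of yellow_tray between -0.046 and 0.046 m and y of socket in the frame of yellow_tray between -0.056 and 0.056 m and z of socket in the frame of yellow_tray between -0.002 and 0.01 m); the robot touches nothing.
It fails at once if the glue bottle is knocked over (tilted more than 0.5 rad) (angle between glue's own z axis and vertical above 0.5 rad).
It fails at once if the green cup is knocked over (tilted more than 0.5 rad) (angle between tin's own z axis and vertical above 0.5 rad).
It also fails if it takes over 120 s, if anything falls off the work surface, if the arm or the gripper's body presses on something with over 40 N, if the wrist force passes 120 N, or if a joint passes its speed limit or range.

### The arm

A 6-joint arm with a two-finger parallel gripper is mounted at the origin on the work surface. World frame = base frame: x ahead of the robot, y to its left, z up, the work surface at z = 0. Lengths are in mm, angles in rad, forces in N, time in s.
With the tool pointing down it reaches from about 300 to 775 mm from the base axis. Payload 14.6 kg.
Tool frame: the origin (TCP) lies between the finger pads; the fingertips stand manip.tip_reach ahead of it and the grasp point (between the pads) lies 5 mm behind it (manip.tip_reach is the distance from the TCP to the fingertips, in mm); z points along the fingers, y is the line along which they close (so a half turn about z gives the same grasp; the last joint's range is limited). The gripper opens to 94 mm and grips with 3 to 60 N. Pads are 16 mm wide; open, the fingers measure 119 mm over their backs; the gripper's body (75 mm by 177 mm) begins 78 mm behind the grasp point.
Start: joints at [-1.234, 0.3, 1.521, -0, 1.321, -0.067], TCP at [216.096, -505.759, 219.446] pointing down, gripper open.
Joint ranges: [-3.03, 3.03], [-0.79, 2.21], [0.23, 2.52], [-1.04, 4.18], [0, 3.07], [-2.55, 2.55]. Speed limits (rad/s): [2.22, 2.22, 2.57, 3.14, 3.14, 3.14].

### API

Orientations are given as [roll, pitch, yaw] about the fixed x, y, z axes, in that order (R = Rz(yaw) Ry(pitch) Rx(roll)).
In Python, from cell import manip gives the robot as it stands. The module is installed in compiled form; this text tells all that it offers.
- The arm moves only by the shell command python3 -m creep 'ROWS' [FORCE]. ROWS is JSON, a list of rows, each a list of 3 entries, a list of its own where there are three numbers: the opening, from -1 (shut) to 1 (fully open), then the shift along the tool's x, y, z in cm, then the turn about the tool's z in units of 5 degrees (1.0 is 5 degrees). In form: [[grip, [tx, ty, tz], roll], ...]. A call has 1 to 12 rows; each row is the pose to reach, as a shift and turn from the pose commanded when the call began, along the tool's axes at that moment; what a row does not reach only later rows make up. A row lasts 1/10 s, in which the tool goes at most 50 mm and 8.59 degrees, less where a joint would pass 70% of its speed; a pose out of reach is approached as far as the arm can. A call with a gripper value outside its range is refused whole. The fingers move at their own pace and stop on an object; FORCE is the grip in N (left out, the last holds). Time passes only in rows, so rows that repeat a pose let the fingers close. It gives the time, the measured TCP pose, the force, the opening and the grip force at its end, in the units of the state.
- manip.read_state(): the state, without advancing time (a new reading comes with each control period).
- manip.camera(name): name is "scene" or "top"; returns the picture (480x640x3 uint8, red, green, blue); there is no depth.
- manip.camera_params(name): a dict with "fovy" (degrees; the focal length in pixels is half the picture's height over the tangent of half this angle, whatever the lens; pixels are square), "cx", "cy" (the principal point, pixels), "origin" and "attitude" of the camera in the world. Camera axes: x right, y down, z forward; pixel columns grow to the right and rows downward; lengths in mm; the calibration is good to about 2 mm. A picture is of the moment at which its call begins. camera_params takes no time and is no camera call.
- manip.sign_off(): hands the job in; it is judged then, once.
The state is a dict: "clock": time; "joints": joint angles; "qd": joint speeds; "effort": joint torques, N m; "eef_pos": TCP position; "eef_rot": TCP orientation; "wrist_force": force on the tool from outside, world axes, zero at the start; "moment": the same for the moment, N m; "finger_gap": finger opening in mm; "finger_force": force on a finger pad.
Only numpy, scipy, OpenCV 4.12 (cv2) and the standard library are available. Lean on these libraries where they do the work, as an engineer would, in place of code of your own. Each camera call takes 0.05 s, during which the arm holds its last target. There are 200 camera calls.

## Working session

There is one attempt and no reset: what is moved stays moved. The work goes in short steps, Python scripts to look and compute and a shell command to move; the robot and the scene stay as the last step left them, time stands still between calls to the robot, and variables do not carry over. Pictures are saved under pics/ and viewed, at most 14 in all, crops included, and the job is handed in when it is done.

```bash
mkdir -p pics
python3 - <<'E'
from cell import manip
import cv2
for n in ("top","scene"):
    cv2.imwrite(f"pics/{n}0.png",manip.camera(n)[:,:,::-1]); print(n,manip.camera_params(n))
print(manip.read_state(),manip.tip_reach)
E
```

```text
top {'fovy': 48.18256330036361, 'cx': 321.2335048360905, 'cy': 231.24723919660067, 'origin': array([395.98983304, -16.58904454, 951.6953969 ]), 'attitude': array([-2.95346988e+00,  2.24987882e-03, -1.58102184e+00])}
scene {'fovy': 55.75356742488524, 'cx': 313.6653644442099, 'cy': 241.90694961858983, 'origin': array([ 892.27835182, -414.26021783,  842.79714014]), 'attitude': array([-2.55280917,  0.0106388 ,  0.61747817])}
{'clock': 0.1, 'joints': array([-1.23359953e+00,  3.00429595e-01,  1.52153857e+00,  1.12970778e-05,
        1.32068760e+00, -6.66059543e-02]), 'qd': array([ 0.00017789, -0.00266978, -0.00229095, -0.00033839, -0.00026689,
       -0.00011224]), 'effort': array([ 4.68132130e-03, -5.32641757e+01, -3.53284514e+01,  7.10295467e-02,
        2.35006335e-02, -7.90301056e-05]), 'eef_pos': array([ 216.02681501, -505.55277901,  218.92707027]), 'eef_rot': array([-3.14053264e+00, -8.16750124e-05,  4.03799910e-01]), 'wrist_force': array([-0.47925137,  0.29863745,  0.30498597]), 'moment': array([-0.0235904 , -0.03658735, -0.01497222]), 'finger_force': 0.0, 'finger_gap': 93.97233845450675} 14.0
```

View pics/top0.png

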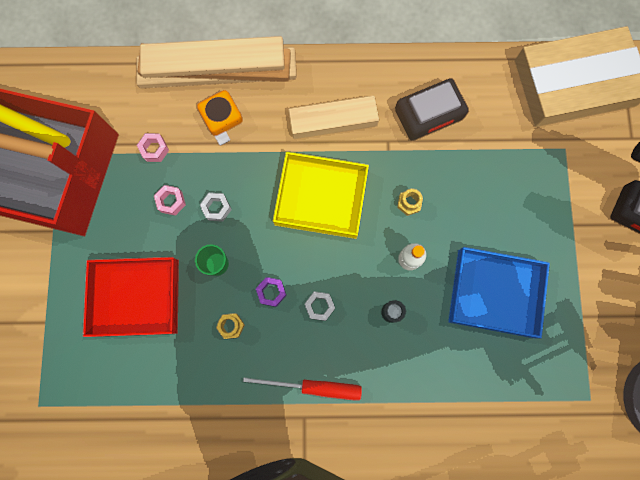

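View pics/scene0.png

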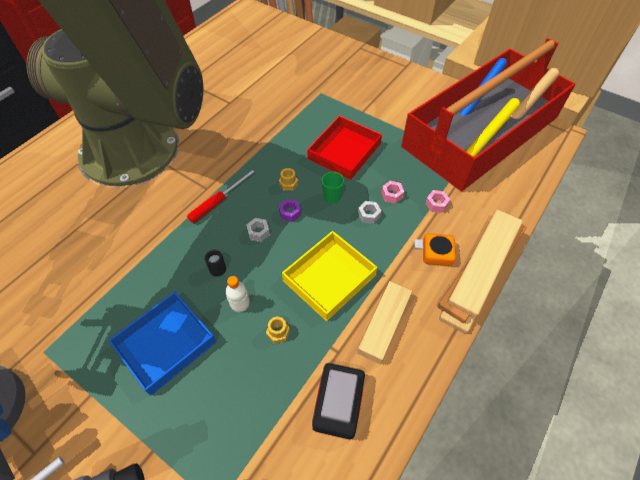

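Candidates (top view): 
- Steel nuts: (214,206) and (320,305). The pink nuts at (152,147) and (168,200) and the purple nut at (270,292) are lookalikes to leave.
- Brass fittings: (411,201) and (230,326). 
- Socket: (394,311), the only black cylinder. 
- Obstacles: glue at (412,256), cup at (211,261). 
- Trays: red (131,297), blue (498,292), yellow (321,195). The toolbox also has red.

I'll check the choice in a close crop and measure.

```bash
cat > h.py <<'E'
import numpy as np, cv2
from scipy.spatial.transform import Rotation as R
from cell import manip
def ray(n,uv,z):
    p=manip.camera_params(n); f=240/np.tan(np.radians(p['fovy']/2))
    uv=np.atleast_2d(uv).astype(float)
    d=np.c_[(uv[:,0]-p['cx'])/f,(uv[:,1]-p['cy'])/f,np.ones(len(uv))]@R.from_euler('xyz',p['attitude']).as_matrix().T
    o=np.array(p['origin']); return (o+d*((z-o[2])/d[:,2])[:,None])[:,:2]
def blob(mask,at,r):
    m=np.zeros_like(mask); c=tuple(int(v) for v in at); cv2.circle(m,c,r,255,-1); m&=mask
    cs,_=cv2.findContours(m,cv2.RETR_EXTERNAL,cv2.CHAIN_APPROX_NONE)
    return cv2.convexHull(max(cs,key=cv2.contourArea))[:,0] if cs else None
def go(x,y,z,yaw):
    """shift/turn rows from the present pose to a target, yaw in degrees modulo 180"""
    s=manip.read_state(); e=s['eef_pos']; w=s['eef_rot'][2]
    d=np.array([x,y])-e[:2]
    tx=d@[np.cos(w),np.sin(w)]; ty=d@[np.sin(w),-np.cos(w)]
    dy=(np.degrees(w)-yaw+90)%180-90
    print('t cm',np.round([tx/10,ty/10,(e[2]-z)/10],2),'roll',round(dy/5,2),'| j6',round(s['joints'][5],2),'F',np.round(s['wrist_force'],1))
E
cat > det.py <<'E'
from h import *
def detect(img,show=None):
    hsv=cv2.cvtColor(img,cv2.COLOR_RGB2HSV); H,S,V=cv2.split(hsv)
    out={}
    def box(n,m,at,r,z):
        h=blob(m.astype(np.uint8)*255,at,r); out[n]=(h,z)
    box('red',((H<6)|(H>174))&(S>150),(131,297),75,35)
    box('blue',(H>100)&(H<125)&(S>120),(498,292),75,35)
    box('yellow',(H>24)&(H<34)&(S>180),(321,195),75,35)
    box('nutA',(S<45)&(V>60),(214,206),22,24); box('nutB',(S<45)&(V>60),(320,305),22,24)
    box('fitA',(H>12)&(H<32)&(S>100),(411,201),20,16); box('fitB',(H>12)&(H<32)&(S>100),(230,326),20,16)
    box('socket',((V<60)|(S<50)),(394,311),18,25)
    box('pink',((H>150)&(S>30)),(168,200),22,24); box('purple',((H>128)&(H<150)&(S>80)),(270,292),22,24)
    return out
if __name__=='__main__':
    img=manip.camera('top'); o=detect(img); v=cv2.resize(img[130:350,80:400],None,fx=2.5,fy=2.5,interpolation=cv2.INTER_CUBIC)
    big=cv2.resize(img[130:350,70:560],(784,352))[:,:,::-1].copy()
    for n,(h,z) in o.items():
        if h is None: print(n,None); continue
        cv2.polylines(big,[((h-[70,130])*1.6).astype(np.int32)],True,(255,0,255),1)
        P=ray('top',h,z).astype(np.float32); c,wh,a=cv2.minAreaRect(P); cc,r=cv2.minEnclosingCircle(P)
        M=cv2.moments(P.reshape(-1,1,2)); ce=np.array([M['m10'],M['m01']])/M['m00']
        # six-fold phase of the hull's support width
        t=np.radians(np.arange(0,180)); w=np.array([np.ptp(P@[np.cos(k),np.sin(k)]) for k in t])
        ph=np.degrees(np.angle(-(w*np.exp(6j*t)).sum()))/6
        print(n,'rect',np.round(c,1),np.round(wh,1),round(a,1),'centroid',ce.round(1),'circ',np.round(cc,1),round(r,1),'flat',round(ph,1))
    cv2.imwrite('pics/crop1.png',big)
E
python3 det.py
```

```text
red rect [462.  308.3] [130.2 158.1] 1.4 centroid [461.9 308.4] circ [461.6 308.6] 100.9 flat 3.0
blue rect [ 462.8 -317.6] [157.8 133.1] 78.9 centroid [ 462.8 -317.6] circ [ 462.6 -317.6] 101.5 flat -6.6
yellow rect [637.2 -15.7] [149.8 135.6] 79.9 centroid [637.2 -15.8] circ [637.9 -16.3] 99.0 flat -7.9
nutA rect [619.3 172.3] [59.3 47.3] 26.8 centroid [619.4 171.8] circ [619.5 171.9] 29.7 flat -4.5
nutB rect [443.  -11.4] [52.1 47.1] 81.3 centroid [442.9 -11.6] circ [443.1 -11.6] 26.4 flat -8.8
fitA rect [ 626. -176.] [43.1 48.3] 87.9 centroid [ 627.  -175.9] circ [ 626.3 -176.7] 25.3 flat 19.7
fitB rect [410.7 142.4] [46.  42.1] 34.9 centroid [410.8 142.4] circ [410.1 142.1] 24.1 flat 5.6
socket rect [ 433.3 -137.5] [41.2 35.5] 89.4 centroid [ 432.4 -137.8] circ [ 432.4 -137.5] 20.9 flat 0.9
pink rect [631.9 253.5] [53.9 52.3] 47.0 centroid [632.5 253.6] circ [632.5 253.2] 29.6 flat -12.5
purple rect [468.3  72.1] [51.6 46.3] 78.1 centroid [468.   72.2] circ [468.   72.2] 26.2 flat -12.0
```

View pics/crop1.png

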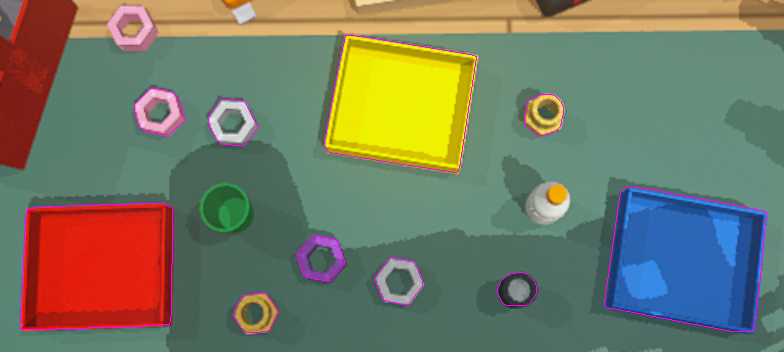

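The crop confirms it: steel nuts are grey/white at crop (232,121) and (400,281), clearly different from pink (132,27), (159,111) and purple (322,258). Fittings are at (545,113) and (256,313), socket at (517,289). The socket goes first.

```bash
python3 -c "
from h import *
go(432.4,-137.7,150,80)"
```

```text
t cm [ 34.35 -25.33   6.9 ] roll -11.37 | j6 -0.07 F [-0.9  1.1  0.5]
```

```bash
python3 -m creep '[[0.3,[34.4,-25.3,6.9],-11.4],[0.3,[34.4,-25.3,6.9],-11.4],[0.3,[34.4,-25.3,6.9],-11.4],[0.3,[34.4,-25.3,6.9],-11.4],[0.3,[34.4,-25.3,6.9],-11.4],[0.3,[34.4,-25.3,6.9],-11.4],[0.3,[34.4,-25.3,6.9],-11.4],[0.3,[34.4,-25.3,6.9],-11.4],[0.3,[34.4,-25.3,6.9],-11.4],[0.3,[34.4,-25.3,6.9],-11.4],[0.3,[34.4,-25.3,6.9],-11.4],[0.3,[34.4,-25.3,6.9],-11.4]]' 30; python3 -c "
from h import *
go(432.4,-137.7,30,80)"
```

```text
clock: 1.35
eef_pos: [432.7, -138.7, 150.5]
eef_rot: [3.142, 0.0, 1.398]
wrist_force: [0.3, -0.3, 0.3]
finger_gap: 60.9
finger_force: 0.0
t cm [ 0.09 -0.05 12.05] roll 0.02 | j6 -0.22 F [ 0.3 -0.3  0.3]
```

```bash
python3 -m creep '[[0.3,[0.1,0,5],0],[0.3,[0.1,0,9],0],[0.3,[0.1,0,12],0],[0.3,[0.1,0,12],0],[0.3,[0.1,0,12],0],[-0.5,[0.1,0,12],0],[-0.5,[0.1,0,12],0],[-0.5,[0.1,0,12],0],[-0.5,[0.1,0,12],0],[-0.5,[0.1,0,12],0],[-0.5,[0.1,0,12],0],[-0.5,[0.1,0,12],0]]' 30; python3 -c "
from h import *
go(437,-137.7,160,80)
go(637,-15.7,170,80)"
```

```text
clock: 2.55
eef_pos: [433.5, -137.1, 31.2]
eef_rot: [3.141, 0.0, 1.399]
wrist_force: [-2.1, -0.3, 8.2]
finger_gap: 35.7
finger_force: 30.0
t cm [  0.     0.35 -12.88] roll 0.03 | j6 -0.21 F [-2.1 -0.3  8.2]
t cm [ 15.44  17.97 -13.88] roll 0.03 | j6 -0.21 F [-2.1 -0.3  8.2]
```

```bash
python3 -m creep '[[-0.5,[0,0,-4],0],[-0.5,[0,0,-9],0],[-0.5,[0,0,-13.9],0],[-0.5,[3,4,-13.9],0],[-0.5,[6,7.5,-13.9],0],[-0.5,[9.5,11,-13.9],0],[-0.5,[12.5,14.5,-13.9],0],[-0.5,[15.4,18,-13.9],0],[-0.5,[15.4,18,-13.9],0],[-0.5,[15.4,18,-13.9],0],[-0.5,[15.4,18,-13.9],0],[-0.5,[15.4,18,-13.9],0]]'; python3 -c "
from h import *
go(637,-15.7,36,80)"
```

```text
clock: 3.75
eef_pos: [636.3, -16.8, 170.0]
eef_rot: [3.141, 0.0, 1.398]
wrist_force: [0.1, 1.2, -2.3]
finger_gap: 35.6
finger_force: 30.0
t cm [ 0.12  0.05 13.4 ] roll 0.02 | j6 0.09 F [ 0.1  1.2 -2.3]
```

```bash
python3 -m creep '[[-0.5,[0.1,0,4.5],0],[-0.5,[0.1,0,9],0],[-0.5,[0.1,0,12],0],[-0.5,[0.1,0,13.4],0],[-0.5,[0.1,0,13.4],0],[-0.5,[0.1,0,13.4],0],[0.2,[0.1,0,13.4],0],[0.2,[0.1,0,13.4],0],[0.2,[0.1,0,13.4],0],[0.2,[0.1,0,9],0],[0.2,[0.1,0,4],0],[0.2,[0.1,0,0],0]]'; python3 -c "
from h import *
go(626,-176,150,90)"
```

```text
clock: 4.95
eef_pos: [637.3, -15.1, 172.6]
eef_rot: [3.14, -0.0, 1.399]
wrist_force: [-0.3, -0.3, -0.1]
finger_gap: 56.2
finger_force: 0.0
t cm [-16.05   1.64   2.26] roll -1.97 | j6 0.09 F [-0.3 -0.3 -0.1]
```

```bash
python3 -m creep '[[0.2,[-4,0.4,0],-1],[0.2,[-8,0.8,0],-2],[0.2,[-12,1.2,0],-2],[0.2,[-16,1.6,0],-2],[0.2,[-16,1.6,0],-2],[0.2,[-16,1.6,0],-2],[0.2,[-16,1.6,4.5],-2],[0.2,[-16,1.6,9],-2],[0.2,[-16,1.6,9],-2],[0.2,[-16,1.6,9],-2]]' 30
python3 - <<'E'
from h import *
go(626,-176,34,90)
im=manip.camera('scene'); cv2.imwrite('pics/s1.png',cv2.resize(im[150:400,150:450],(780,600),0,0)[:,:,::-1])
E
```

```text
clock: 5.95
eef_pos: [625.9, -174.5, 80.6]
eef_rot: [-3.142, -0.0, 1.574]
wrist_force: [-0.2, 0.2, 0.9]
finger_gap: 56.2
finger_force: 0.0
t cm [-0.15  0.01  4.66] roll 0.04 | j6 -0.33 F [-0.2  0.2  0.9]
```

View pics/s1.png

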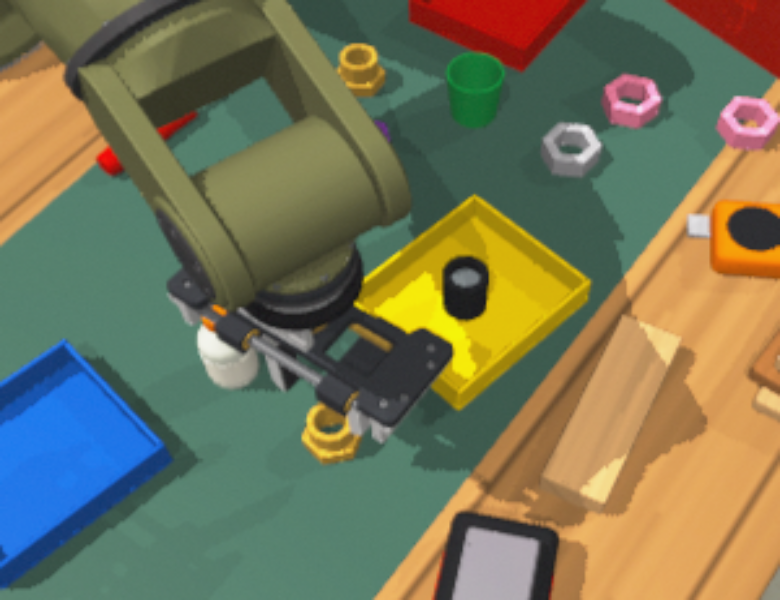

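The socket stands upright in the yellow tray (crop 466,287). The gripper is over the fitting (332,432), clear of the glue at (228,350). Now to grasp it.

```bash
python3 -m creep '[[0.2,[-0.1,0,3],0],[0.2,[-0.1,0,4.6],0],[0.2,[-0.1,0,4.6],0],[0.2,[-0.1,0,4.6],0],[-0.6,[-0.1,0,4.6],0],[-0.6,[-0.1,0,4.6],0],[-0.6,[-0.1,0,4.6],0],[-0.6,[-0.1,0,4.6],0],[-0.6,[-0.1,0,4.6],0],[-0.6,[-0.1,0,4.6],0],[-0.6,[-0.1,0,4.6],0]]' 30; python3 -c "
from h import *
go(626,-176,170,91)
go(462,282,170,91)"
```

```text
clock: 7.1
eef_pos: [625.8, -176.6, 34.2]
eef_rot: [3.141, 0.0, 1.573]
wrist_force: [-0.2, 0.1, 5.6]
finger_gap: 33.2
finger_force: 30.0
t cm [  0.06   0.02 -13.58] roll -0.17 | j6 -0.33 F [-0.2  0.1  5.6]
t cm [ 45.9  -16.27 -13.58] roll -0.17 | j6 -0.33 F [-0.2  0.1  5.6]
```

```bash
python3 -m creep '[[-0.6,[0,0,-4],0],[-0.6,[0,0,-9],0],[-0.6,[0,0,-13.6],0],[-0.6,[5,-1.8,-13.6],0],[-0.6,[10,-3.6,-13.6],0],[-0.6,[14.5,-5.2,-13.6],0],[-0.6,[19,-6.8,-13.6],0],[-0.6,[23.5,-8.4,-13.6],0],[-0.6,[28,-10,-13.6],0],[-0.6,[32.5,-11.6,-13.6],0],[-0.6,[37,-13.2,-13.6],0],[-0.6,[41.5,-14.8,-13.6],0]]'; python3 -c "
from h import *
go(462,282,39,91)"
```

```text
clock: 8.3
eef_pos: [475.3, 239.7, 169.3]
eef_rot: [-3.141, 0.0, 1.573]
wrist_force: [1.4, 0.2, -2.5]
finger_gap: 33.7
finger_force: 30.0
t cm [ 4.23 -1.32 13.03] roll -0.17 | j6 0.4 F [ 1.4  0.2 -2.5]
```

```bash
python3 -m creep '[[-0.6,[2.5,-0.8,0],0],[-0.6,[4.3,-1.4,0],0],[-0.6,[4.3,-1.4,4],0],[-0.6,[4.3,-1.4,8],0],[-0.6,[4.3,-1.4,11.5],0],[-0.6,[4.3,-1.4,13],0],[-0.6,[4.3,-1.4,13],0],[-0.6,[4.3,-1.4,13],0]]'; python3 -m creep '[[0.1,[0,0,0],0],[0.1,[0,0,0],0],[0.1,[0,0,0],0],[0.1,[0,0,-4],0],[0.1,[0,0,-8],0],[0.2,[0,0,-12],0],[0.2,[0,0,-12],0]]'; python3 -c "
from h import *
go(410.4,142.3,34,90)"
```

```text
clock: 9.1
eef_pos: [462.2, 281.1, 39.2]
eef_rot: [-3.141, 0.0, 1.573]
wrist_force: [1.2, 0.5, -1.9]
finger_gap: 33.2
finger_force: 30.0
clock: 9.8
eef_pos: [464.2, 282.1, 165.1]
eef_rot: [3.133, -0.004, 1.573]
wrist_force: [0.4, 0.3, -1.0]
finger_gap: 56.7
finger_force: 0.0
t cm [-13.97  -5.42  13.11] roll 0.03 | j6 0.48 F [ 0.4  0.3 -1. ]
```

```bash
python3 -m creep '[[0.2,[-5,-1.8,0],0],[0.2,[-10,-3.6,0],0],[0.2,[-13.9,-5.2,0],0],[0.2,[-13.9,-5.2,0],0],[0.2,[-13.9,-5.2,4],0],[0.2,[-13.9,-5.2,8],0],[0.2,[-13.9,-5.2,8],0],[0.2,[-13.9,-5.2,8],0]]'
python3 - <<'E'
from h import *
go(410.4,142.3,34,90)
im=manip.camera('scene'); cv2.imwrite('pics/s2.png',cv2.resize(im[100:300,220:460],(720,600))[:,:,::-1])
E
```

```text
clock: 10.6
eef_pos: [410.9, 142.3, 80.0]
eef_rot: [-3.141, 0.0, 1.573]
wrist_force: [0.3, -0.3, 0.5]
finger_gap: 56.7
finger_force: 0.0
t cm [-0.   -0.05  4.6 ] roll 0.03 | j6 0.25 F [ 0.3 -0.3  0.5]
```

View pics/s2.png

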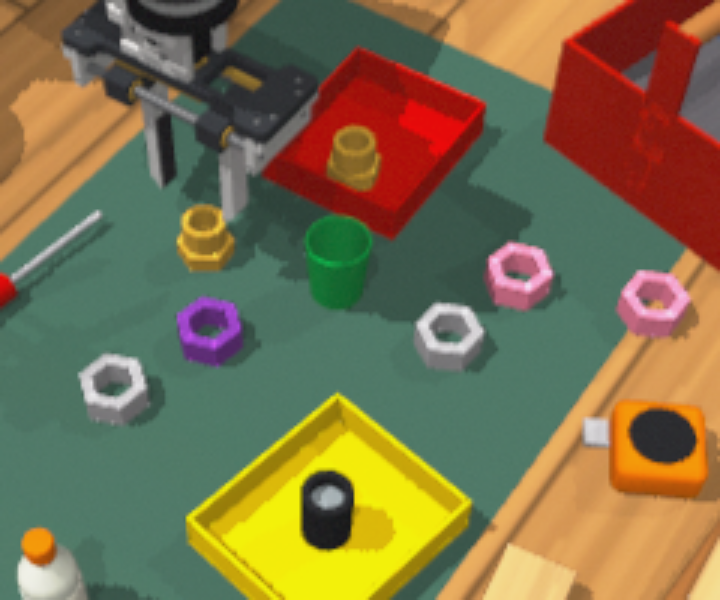

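Fitting 1 stands upright in the red tray (crop 354,155). The gripper straddles fitting 2 (205,240), and the cup at (338,260) is clear.

```bash
python3 -m creep '[[0.2,[0,0,3],0],[0.2,[0,0,4.6],0],[0.2,[0,0,4.6],0],[0.2,[0,0,4.6],0],[-0.6,[0,0,4.6],0],[-0.6,[0,0,4.6],0],[-0.6,[0,0,4.6],0],[-0.6,[0,0,4.6],0],[-0.6,[0,0,4.6],0],[-0.6,[0,0,4.6],0],[-0.6,[0,0,4.6],0]]' 30; python3 -c "
from h import *
go(461,343,150,91)"
```

```text
clock: 11.75
eef_pos: [411.1, 142.1, 34.0]
eef_rot: [3.141, -0.0, 1.573]
wrist_force: [-1.2, 0.2, 7.2]
finger_gap: 33.2
finger_force: 30.0
t cm [ 20.08   5.04 -11.6 ] roll -0.17 | j6 0.25 F [-1.2  0.2  7.2]
```

```bash
python3 -m creep '[[-0.6,[0,0,-4],0],[-0.6,[0,0,-8],0],[-0.6,[0,0,-11.6],0],[-0.6,[4,1,-11.6],0],[-0.6,[8.5,2.1,-11.6],0],[-0.6,[13,3.2,-11.6],0],[-0.6,[17,4.2,-11.6],0],[-0.6,[20,5,-11.6],0],[-0.6,[20,5,-11.6],0],[-0.6,[20,5,-11.6],0]]'; python3 -m creep '[[-0.6,[0,0,4],0],[-0.6,[0,0,8],0],[-0.6,[0,0,11.1],0],[-0.6,[0,0,11.1],0],[-0.6,[0,0,11.1],0],[0.1,[0,0,11.1],0],[0.1,[0,0,11.1],0],[0.1,[0,0,11.1],0],[0.1,[0,0,7],0],[0.1,[0,0,3],0],[0.3,[0,0,0],0],[0.3,[0,0,0],0]]'; python3 -c "
from h import *
go(443,-11.5,150,82)"
```

```text
clock: 12.75
eef_pos: [459.8, 342.2, 148.8]
eef_rot: [-3.14, 0.001, 1.574]
wrist_force: [0.6, -1.3, -1.0]
finger_gap: 33.7
finger_force: 30.0
clock: 13.95
eef_pos: [461.6, 343.1, 154.2]
eef_rot: [3.135, -0.004, 1.573]
wrist_force: [-0.6, -1.2, -1.3]
finger_gap: 60.8
finger_force: 0.0
t cm [-35.45  -1.95   0.42] roll 1.63 | j6 0.57 F [-0.6 -1.2 -1.3]
```

```bash
python3 -m creep '[[0.3,[-5,-0.3,0],0.5],[0.3,[-10,-0.6,0],1],[0.3,[-15,-0.9,0],1.6],[0.3,[-20,-1.2,0],1.6],[0.3,[-25,-1.5,0],1.6],[0.3,[-30,-1.7,0],1.6],[0.3,[-35.4,-1.9,0],1.6],[0.3,[-35.4,-1.9,0],1.6],[0.3,[-35.4,-1.9,5],1.6],[0.3,[-35.4,-1.9,8],1.6],[0.3,[-35.4,-1.9,8],1.6]]'
python3 - <<'E'
from h import *
go(443,-11.5,17,82)
im=manip.camera('scene'); cv2.imwrite('pics/s3.png',cv2.resize(im[100:300,220:460],(720,600))[:,:,::-1])
E
```

```text
clock: 15.05
eef_pos: [439.8, -11.4, 66.2]
eef_rot: [-3.135, 0.0, 1.434]
wrist_force: [-0.1, -0.7, 0.6]
finger_gap: 61.2
finger_force: 0.0
t cm [0.04 0.32 4.92] roll 0.03 | j6 0.03 F [-0.1 -0.7  0.6]
```

View pics/s3.png

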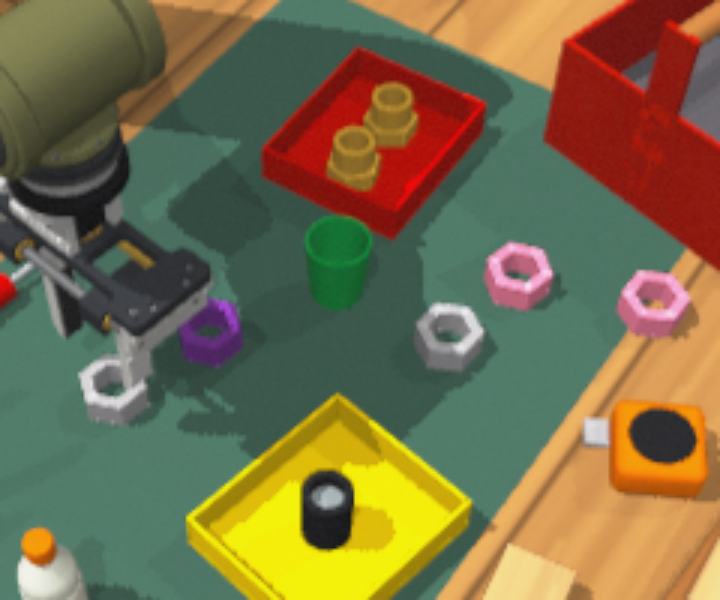

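Both fittings stand upright in the red tray (crop 354,155 and 391,113). The gripper is over nut B (113,388).

```bash
python3 -m creep '[[0.35,[0,0.2,2],0],[0.35,[0,0.2,2],0],[0.35,[0,0.2,2],0],[0.35,[0,0.2,2],0]]'; python3 -c "
from h import *
go(443,-11.5,17,82)"
```

```text
clock: 15.5
eef_pos: [444.7, -12.1, 50.9]
eef_rot: [3.14, -0.0, 1.434]
wrist_force: [0.3, 0.2, 0.0]
finger_gap: 63.6
finger_force: 0.0
t cm [ 0.03 -0.18  3.39] roll 0.03 | j6 0.03 F [0.3 0.2 0. ]
```

```bash
python3 -m creep '[[0.35,[0.1,-0.2,2],0],[0.35,[0.1,-0.2,3.3],0],[0.35,[0.1,-0.2,3.3],0],[0.35,[0.1,-0.2,3.3],0],[-0.4,[0.1,-0.2,3.3],0],[-0.4,[0.1,-0.2,3.3],0],[-0.4,[0.1,-0.2,3.3],0],[-0.4,[0.1,-0.2,3.3],0],[-0.4,[0.1,-0.2,3.3],0],[-0.4,[0.1,-0.2,3.3],0],[-0.4,[0.1,-0.2,3.3],0]]' 30; python3 -c "
from h import *
go(468,-352,150,79)"
```

```text
clock: 16.6
eef_pos: [442.6, -10.9, 17.1]
eef_rot: [3.141, -0.0, 1.434]
wrist_force: [-0.4, 0.8, 7.0]
finger_gap: 45.7
finger_force: 30.0
t cm [-33.44   7.18 -13.29] roll 0.63 | j6 0.03 F [-0.4  0.8  7. ]
```

```bash
python3 -m creep '[[-0.4,[0,0,-4],0],[-0.4,[0,0,-9],0],[-0.4,[0,0,-13.3],0],[-0.4,[-5,0.9,-13.3],0.6],[-0.4,[-10,1.8,-13.3],0.6],[-0.4,[-15,2.7,-13.3],0.6],[-0.4,[-20,3.6,-13.3],0.6],[-0.4,[-25,4.5,-13.3],0.6],[-0.4,[-30,5.4,-13.3],0.6],[-0.4,[-33.6,6,-13.3],0.6],[-0.4,[-33.6,6,-13.3],0.6],[-0.4,[-33.6,6,-13.3],0.6]]'; python3 -c "
from h import *
go(456,-352,22,79)"
```

```text
clock: 17.8
eef_pos: [455.1, -352.2, 148.8]
eef_rot: [-3.14, -0.001, 1.38]
wrist_force: [0.7, 1.1, -2.1]
finger_gap: 45.6
finger_force: 30.0
t cm [ 0.03  0.08 12.68] roll 0.01 | j6 -0.53 F [ 0.7  1.1 -2.1]
```

```bash
python3 -m creep '[[-0.4,[0,0,4.5],0],[-0.4,[0,0,9],0],[-0.4,[0,0,12],0],[-0.4,[0,0,12.8],0],[-0.4,[0,0,12.8],0],[-0.4,[0,0,12.8],0],[0.25,[0,0,12.8],0],[0.25,[0,0,12.8],0],[0.25,[0,0,12.8],0],[0.25,[0,0,8],0],[0.25,[0,0,4],0],[0.25,[0,0,0],0]]'; python3 -m creep '[[0.3,[5,0,0],0],[0.3,[10,0,0],0],[0.3,[10,0,0],0]]'; python3 -c "
from h import *
go(619,171.5,150,86)"
```

```text
clock: 19.0
eef_pos: [455.5, -351.8, 151.3]
eef_rot: [3.141, 0.0, 1.381]
wrist_force: [-0.5, 0.1, -0.1]
finger_gap: 58.8
finger_force: 0.0
clock: 19.3
eef_pos: [475.3, -249.6, 150.0]
eef_rot: [3.141, -0.0, 1.385]
wrist_force: [0.5, -0.1, -0.6]
finger_gap: 61.1
finger_force: 0.0
t cm [44.04  6.35  0.  ] roll -1.33 | j6 -0.37 F [ 0.5 -0.1 -0.6]
```

```bash
python3 -m creep '[[0.35,[5,0.7,0],-0.6],[0.35,[10,1.4,0],-1.3],[0.35,[15,2.1,0],-1.3],[0.35,[20,2.8,0],-1.3],[0.35,[25,3.5,0],-1.3],[0.35,[30,4.2,0],-1.3],[0.35,[35,4.9,0],-1.3],[0.35,[40,5.7,0],-1.3],[0.35,[44,6.3,0],-1.3],[0.35,[44,6.3,3],-1.3],[0.35,[44,6.3,8],-1.3],[0.35,[44,6.3,8],-1.3]]';  python3 -m creep '[[0.35,[0,0,0],0],[0.35,[0,0,0],0]]'
python3 - <<'E'
from h import *
go(619,171.5,17,86)
im=manip.camera('scene'); cv2.imwrite('pics/s4.png',cv2.resize(im[130:410,100:480],(780,575))[:,:,::-1])
E
```

```text
clock: 20.5
eef_pos: [616.3, 165.7, 63.2]
eef_rot: [-3.132, 0.003, 1.495]
wrist_force: [-0.4, -0.6, -0.0]
finger_gap: 63.5
finger_force: 0.0
clock: 20.7
eef_pos: [620.7, 166.3, 72.3]
eef_rot: [3.138, -0.001, 1.494]
wrist_force: [0.3, -0.1, 0.4]
finger_gap: 63.5
finger_force: 0.0
t cm [ 0.51 -0.2   5.53] roll -0.08 | j6 0.28 F [ 0.3 -0.1  0.4]
```

View pics/s4.png

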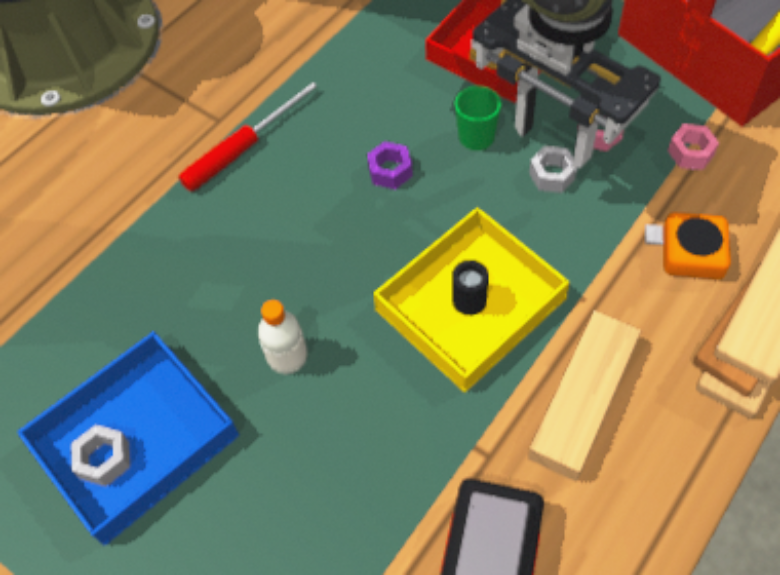

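Nut B lies flat in the blue tray (crop 99,453), and the glue (283,337) and cup (477,116) are standing. The gripper is over nut A (552,168).

```bash
python3 -m creep '[[0.35,[0.5,-0.1,2.5],0],[0.35,[0.5,-0.1,4],0],[0.35,[0.5,-0.1,5.4],0],[0.35,[0.5,-0.1,5.4],0],[0.35,[0.5,-0.1,5.4],0],[-0.4,[0.5,-0.1,5.4],0],[-0.4,[0.5,-0.1,5.4],0],[-0.4,[0.5,-0.1,5.4],0],[-0.4,[0.5,-0.1,5.4],0],[-0.4,[0.5,-0.1,5.4],0],[-0.4,[0.5,-0.1,5.4],0],[-0.4,[0.5,-0.1,5.4],0]]' 30; python3 -c "
from h import *
go(468,-288,150,79)"
```

```text
clock: 21.95
eef_pos: [618.9, 171.5, 15.7]
eef_rot: [3.141, -0.0, 1.495]
wrist_force: [1.5, -1.3, 3.3]
finger_gap: 45.8
finger_force: 30.0
t cm [-46.97 -11.55 -13.43] roll 1.33 | j6 0.29 F [ 1.5 -1.3  3.3]
```

```bash
python3 -m creep '[[-0.4,[0,0,-4],0],[-0.4,[0,0,-9],0],[-0.4,[0,0,-14.4],0],[-0.4,[-4.7,-1.2,-14.4],0.6],[-0.4,[-9.4,-2.3,-14.4],1.3],[-0.4,[-14.1,-3.5,-14.4],1.3],[-0.4,[-18.8,-4.6,-14.4],1.3],[-0.4,[-23.5,-5.8,-14.4],1.3],[-0.4,[-28.2,-6.9,-14.4],1.3],[-0.4,[-32.9,-8.1,-14.4],1.3],[-0.4,[-37.6,-9.2,-14.4],1.3],[-0.4,[-42.3,-10.4,-14.4],1.3]]'; python3 -c "
from h import *
go(468,-288,21,79)"
```

```text
clock: 23.15
eef_pos: [481.6, -243.7, 159.1]
eef_rot: [-3.141, -0.001, 1.381]
wrist_force: [0.2, -0.4, -2.3]
finger_gap: 45.9
finger_force: 30.0
t cm [-4.6  -0.5  13.81] roll 0.03 | j6 -0.35 F [ 0.2 -0.4 -2.3]
```

```bash
python3 -m creep '[[-0.4,[-3,-0.3,0],0],[-0.4,[-4.6,-0.5,0],0],[-0.4,[-4.6,-0.5,0],0],[-0.4,[-4.6,-0.5,4.5],0],[-0.4,[-4.6,-0.5,9],0],[-0.4,[-4.6,-0.5,12.5],0],[-0.4,[-4.6,-0.5,13.8],0],[-0.4,[-4.6,-0.5,13.8],0],[-0.4,[-4.6,-0.5,13.8],0]]'; python3 -m creep '[[0.25,[0,0,0],0],[0.25,[0,0,0],0],[0.25,[0,0,0],0],[0.25,[0,0,-4],0],[0.25,[0,0,-8],0],[0.25,[0,0,-13],0],[0.25,[-4,-4,-16],0],[0.25,[-8,-8,-16],0],[0.25,[-12,-12,-16],0],[0.25,[-15,-15,-16],0],[0.25,[-15,-15,-16],0],[0.25,[-15,-15,-16],0]]'
python3 - <<'E'
from h import *
im=manip.camera('top'); cv2.imwrite('pics/t5.png',im[:,:,::-1])
im=manip.camera('scene'); cv2.imwrite('pics/s5.png',im[:,:,::-1])
E
```

```text
clock: 24.05
eef_pos: [470.0, -285.9, 22.2]
eef_rot: [3.141, 0.0, 1.382]
wrist_force: [-0.0, 0.0, -2.0]
finger_gap: 46.0
finger_force: 30.0
clock: 25.25
eef_pos: [291.9, -406.8, 181.9]
eef_rot: [3.141, 0.001, 1.378]
wrist_force: [0.1, -0.1, 0.3]
finger_gap: 59.0
finger_force: 0.0
```

View pics/t5.png

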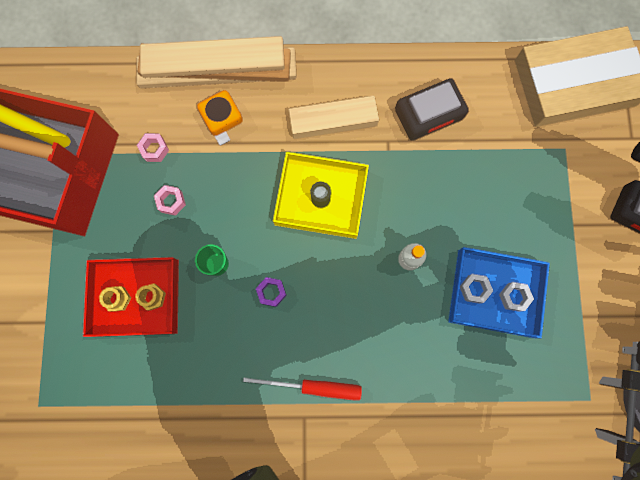

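View pics/s5.png

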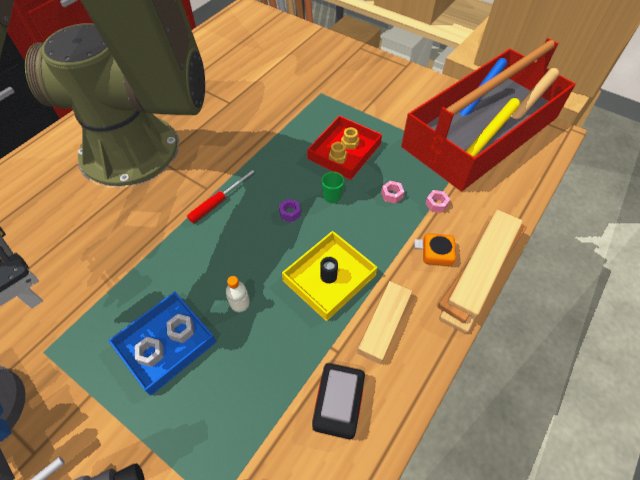

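Everything is in place in the top view: nuts flat in blue (477,289) and (518,297), fittings upright in red (114,298) and (149,297), socket in yellow (320,194). The glue and cup are standing and the arm is clear, so I'm handing in.

```bash
python3 -c "
from cell import manip
print(manip.sign_off())"
```

```text
the job is handed in; nothing more can be done
None
```

I sorted all five parts and handed the job in at about 25 s: both nuts lie flat in the blue tray, both fittings stand upright in the red, the socket stands upright in the yellow, and the glue bottle and green cup are still standing; the sign-off gave no verdict.

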